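Seat the film roll in its unwinder and lock the brake

TASK

Put the bench film unwinder away for the night. Push its sliding side guide along the bar until the film roll sits snug between the guide and the brake cheek, then push the brake lever over, past the drag detent in the middle, to the locked stop, where it must stay. Only push: the roll stays down in its cradle, and the other things on the table stay where they are.

Things in the scene. Friction and masses are not known exactly. Their poses are not given: they have to be found in the camera images.
- reel_stand: film unwinder of grey steel, fixed, base 124 mm deep (x), 294 long (y -157 to +137). Origin on the table under the cradle; x to its back, y along the roll to its left (guide) end, z up. Right: brake cheek, a plate 114 mm high, inner face at y = -90; outside it the lever housing (pivot along x at y = -125, z = 75 mm). Left bracket: y = 118 to 126 mm, 50 high (78 at the back, x > 39)
- side_guide (a joint): slide of the guide, m: 0 at its left end, growing toward the cheek (-y of the stand). Its inner face is at stand y = 100 mm minus this value; with the roll home and the guide against it, it reads 0.070. Stays where it is left; takes about 4 N alone, 6 to 10 N with the roll ahead of it; the roll stops firmly at the cheek
- guide_push (a point): on the guide's outer (left, +y) face, the one to push, 109 mm above the table. The guide is an upright aluminium plate 84 mm wide (x, centred), 8 mm thick, 24 to 124 mm above the table; its highest 8 mm is a fold that stands 6 mm further out to the left, so upright fingers meet the fold first. Axes as the stand's
- film_roll: loose roll of whitish bag film, 76 mm diameter, 120 mm long, about 0.5 kg, on two cradle rollers along y of the stand; origin at its centre, 73 mm above the table (it may turn about its own axis). At the start its right end is 20 to 45 mm from the brake cheek and the guide stands off its left end; home, its centre is at stand y = -30 mm
- brake_lever (a joint): brake lever, rad: 0 = free, leaning 0.5 rad out to the right, away from the roll; 0.5 = drag, upright, held by a spring detent (play 0.42 to 0.59); 1.0 = locked, a firm stop, leaning 0.5 rad in over the cheek. 8 to 12 N at the bar takes it out of free, then 7 to 10 N out of drag. Humps at 0.22 and 0.78: between them it springs back to drag, past the second it snaps on to the locked stop and stays
- brake_bar (a point): centre of the black cross bar at the lever's end, 100 mm from the pivot; bar 68 mm long along x of the stand, 15 mm thick, on a steel stalk 11 mm thick. It swings in the stand's y-z plane, from free (stand y = -173 mm, 163 mm above the table) over 175 mm high in the middle to locked (y = -77 mm, 163 mm high)
- ribbon_roll: bystander: roll of ribbon, 55 mm wide, 32 mm high, to the right of the stand; origin at its foot
- tape_clear: bystander: roll of packing tape lying flat, 94 mm wide, 48 mm high, to the right of the stand; origin at its foot
- weight: bystander: black iron knob weight, 52 mm wide, 50 mm high, left of the stand; origin at its foot
- date_stamp: bystander: date stamp standing upright, 107 mm high, left of the stand; origin at its foot
- ink_pad: bystander: flat stamp pad tin, 76 x 112 x 15 mm, left of the stand; origin at its foot
- brush: bystander: hand brush, 85 mm long, 55 mm high, to the right of the stand; origin at its foot
Not all that is in view belongs to the job. There is more than one size of the film_roll; the one meant has the size given above.

How it is judged:
By the outcome, as a careful person would: the job done as asked, in the order asked, and still so for the second after the job is handed in, with the robot touching nothing.
It also fails if it takes over 48 s, if anything falls off the work surface, if the arm or the gripper's body presses on something with over 40 N, if the wrist force passes 120 N, or if a joint passes its speed limit or range.

ROBOT

A 7-joint arm with a two-finger parallel gripper is mounted at the origin on the work surface; the furniture and walls round the work are solid. World frame = base frame: x ahead of the robot, y to its left, z up, the work surface at z = 0. Lengths are in m, angles in rad, forces in N, time in s.
With the tool pointing down it reaches from about 0.375 to 0.925 m from the base axis. Payload 3.1 kg.
Tool frame: the origin (TCP) lies on the centre line of the jaws, within the pads' length; the fingertips stand 17 mm ahead of it and the grasp point (between the pads) lies 2 mm behind it; z points along the fingers, x is the direction in which the jaws open and shut, and the axes are right-handed (so a half turn about z gives the same grasp; the last joint's range is limited). The gripper opens to 85 mm and grips with 20 to 120 N. Pads are 22 mm wide; open, the fingers measure 114 mm over their backs; the gripper's body (76 mm by 85 mm) begins 54 mm behind the grasp point. The pads swing forward as they close: fully open they stand 13 mm farther back than shut.
Start: joints at [-1.386, 0.383, 0.044, 1.598, -0.018, 1.161, -0.05], TCP at [0.181, 0.624, 0.248] pointing down, gripper open.
Joint ranges: [-2.61, 2.61], [-0.41, 2.15], [-1.48, 1.57], [0, 2.5], [-1.57, 4.71], [0.05, 1.97], [-2.85, 2.85]. Speed limits (rad/s): [2.79, 2.79, 3.14, 3.14, 3.14, 3.14, 3.14].

INTERFACE

Orientations are given as a unit quaternion [w, x, y, z].
In Python, from station import r gives the robot as it stands.
- The arm moves only by the tool play_rows, never from a script. Its argument "increments" is a list of rows, each an object with "dp": the shift along the world's x, y, z in cm, a list of three; "angular": the turn, a rotation vector about the world's x, y, z in degrees, a list of three; "claw": the opening, from -1 (shut) to 1 (fully open). A call has 1 to 8 rows; each row shifts and turns the commanded pose from where the row before left it; what a row does not reach is not made up. A row lasts 1/12 s, in which the tool goes at most 41.7 mm and 7.16 degrees, less where a joint would pass 70% of its speed; a pose out of reach is approached as far as the arm can. A call is refused whole if a number of a shift passes 4.17 or a number of a turn 7.16, either way. A call with a gripper value outside its range is refused whole. The fingers move at their own pace and stop on an object; the grip force is fixed at half the most. Time passes only in rows, so rows that do not move let the fingers close. It gives the time, the measured TCP pose, the force and the opening at its end, in the units of the state.
- r.get_state(): the state, without advancing time (a new reading comes with each control period).
- r.get_image(name): name is "scene" or "top" or "wrist"; returns the picture (480x640x3 uint8, red, green, blue); there is no depth.
- r.camera_info(name): a dict with "intrinsics" (3x3 intrinsics, pixels), "pose" (4x4, takes a point from camera to world coordinates). Camera axes: x right, y up, looking along -z (the intrinsics and any distortion apply to the point x, -y, -z); pixel columns grow to the right and rows downward; lengths in m; the calibration is good to about 2 mm. A picture is of the moment at which its call begins: read the wrist's pose just before it. camera_info takes no time and is no camera call; for the wrist camera it gives the pose at the moment of the call.
- r.close_job(): hands the job in, once; it reports no verdict.
The state is a dict: "clock": time; "qpos": joint angles; "dq": joint speeds; "effort": joint torques, N m; "tcp_pos": TCP position; "eef_rot": TCP orientation; "force": force on the tool from outside, world axes, zero at the start; "ft_torque": the same for the moment, N m; "grip_width": opening from 0.0 (shut) to 1.0 (fully open).
Only numpy, scipy, OpenCV 4.12 (cv2) and the standard library are available. Lean on these libraries where they do the work, as an engineer would, in place of code of your own. Each camera call takes 0.05 s, during which the arm holds its last target.

## Working session

There is one attempt and no reset: what is moved stays moved. The work goes in short steps, Python scripts to look and compute and a tool call to move; the robot and the scene stay as the last step left them, time stands still between calls to the robot, and variables do not carry over. Pictures are saved under pics/ and viewed, and the job is handed in when it is done.

Besides the shell and the picture viewer there is one more tool, called after ">>>" by a JSON object that holds its "method" and its "body", one argument or row to a line. play_rows: Moves the arm, as the interface text tells. Its arguments: {"type":"object","properties":{"increments":{"type":"array","items":{"type":"object","properties":{"dp":{"type":"array","items":{"type":"number"}},"angular":{"type":"array","items":{"type":"number"}},"claw":{"type":"number"}}}}},"required":["increments"]}

```bash
mkdir -p pics; python3 - <<'E'
from station import r
import cv2
print(r.get_state())
for n in ["scene","top","wrist"]:
    i=r.camera_info(n); print(n,i)
    cv2.imwrite(f"pics/{n}0.png",r.get_image(n)[:,:,::-1])
E
```

```text
{'clock': 0.0, 'qpos': array([-1.3858131 ,  0.38383417,  0.04383533,  1.59959289, -0.01789452,
        1.16117913, -0.04993755]), 'dq': array([-0.0008088 ,  0.00080667, -0.00102745,  0.00191844,  0.0005873 ,
       -0.00108284,  0.00075678]), 'effort': array([ 2.45832980e-04, -4.33461893e+01,  1.02456193e+00, -2.49508506e+01,
        1.05548609e-02,  1.13721716e-02,  6.65796847e-06]), 'tcp_pos': array([0.18112378, 0.6233172 , 0.24687888]), 'eef_rot': array([ 0.00084419,  0.79968309,  0.60042088, -0.00100244]), 'force': array([-0.24066573, -0.16187897, -0.82199174]), 'ft_torque': array([ 0.06095356, -0.01988474,  0.03973671]), 'grip_width': 1.0031268905621442}
scene {'intrinsics': array([[549.35636366,   0.        , 316.09016383],
       [  0.        , 549.35636366, 237.46923607],
       [  0.        ,   0.        ,   1.        ]]), 'pose': array([[ 0.87261105,  0.32183451, -0.36738603, -0.11524076],
       [-0.48820481,  0.59685127, -0.63672963, -0.84479856],
       [ 0.01435325,  0.73497694,  0.67794017,  1.07640038],
       [ 0.        ,  0.        ,  0.        ,  1.        ]])}
to
[... 155 characters left out ...]
  1.        ]]), 'pose': array([[ 0.00848301,  0.99579656, -0.0911989 ,  0.30477424],
       [-0.99963177,  0.00609402, -0.02644202,  0.02740538],
       [-0.0257751 ,  0.09138963,  0.99548158,  1.26550905],
       [ 0.        ,  0.        ,  0.        ,  1.        ]])}
wrist {'intrinsics': array([[336.67166314,   0.        , 320.79136993],
       [  0.        , 336.67166314, 239.15129987],
       [  0.        ,   0.        ,   1.        ]]), 'pose': array([[ 0.27879714, -0.92661013, -0.25232088,  0.11798227],
       [ 0.96034932,  0.26868605,  0.0744109 ,  0.6433606 ],
       [-0.00115479, -0.26306173,  0.96477831,  0.37300239],
       [ 0.        ,  0.        ,  0.        ,  1.        ]])}
```

View pics/scene0.png

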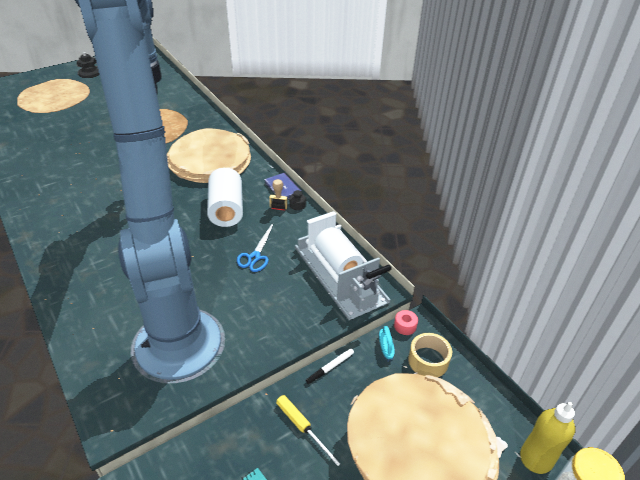

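View pics/top0.png

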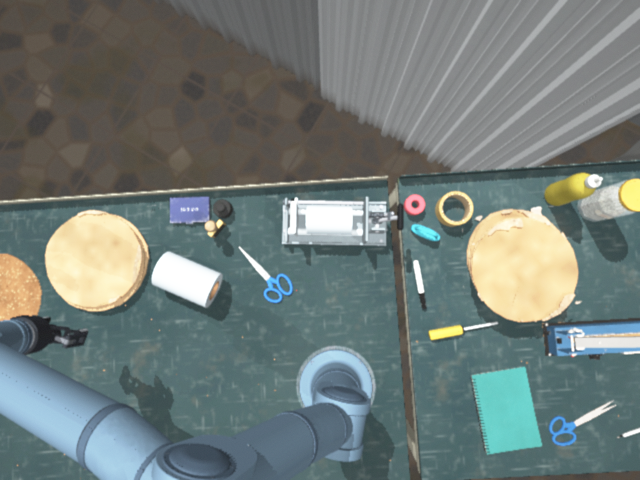

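View pics/wrist0.png

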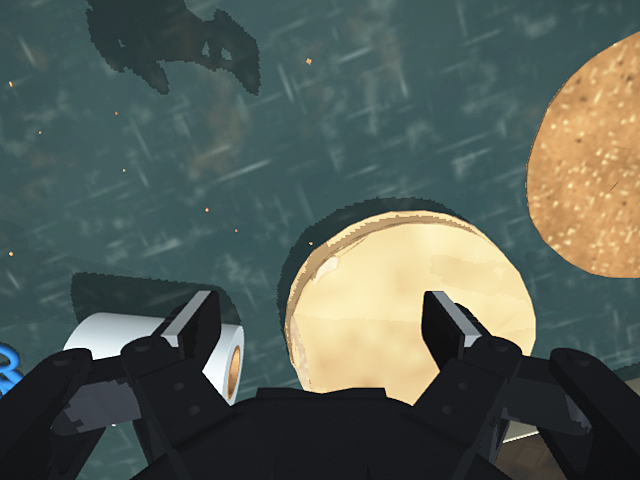

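```bash
python3 - <<'E'
import cv2
a=cv2.imread("pics/top0.png")[180:270,190:470]
cv2.imwrite("pics/c1.png",cv2.resize(a,None,fx=2.85,fy=2.85,interpolation=cv2.INTER_CUBIC))
a=cv2.imread("pics/top0.png")[185:260,270:410]
cv2.imwrite("pics/c2.png",cv2.resize(a,None,fx=5.7,fy=5.7,interpolation=cv2.INTER_CUBIC))
a=cv2.imread("pics/scene0.png")[200:330,280:420]
cv2.imwrite("pics/c3.png",cv2.resize(a,None,fx=4.5,fy=4.5,interpolation=cv2.INTER_CUBIC))
E
```

```text
(no output)
```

View pics/c2.png

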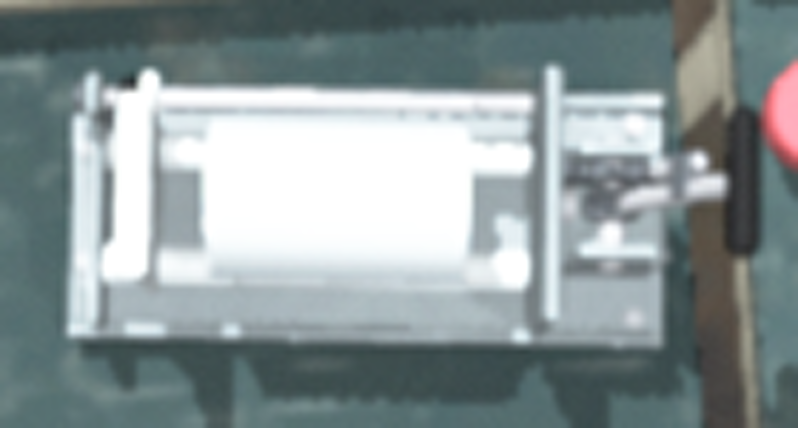

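View pics/c3.png

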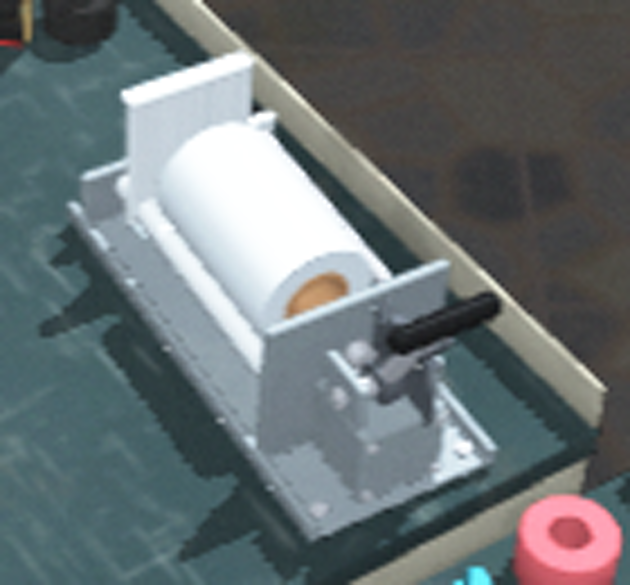

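```bash
cat > h.py <<'E'
import numpy as np
from station import r
def proj(n,P):
    i=r.camera_info(n); T=np.linalg.inv(i["pose"]); P=np.atleast_2d(P)
    p=P@T[:3,:3].T+T[:3,3]; K=i["intrinsics"]
    return np.stack([K[0,0]*p[:,0]/-p[:,2]+K[0,2], K[1,1]*-p[:,1]/-p[:,2]+K[1,2]],1)
def ray(n,uv):
    i=r.camera_info(n);K=i["intrinsics"];d=np.array([(uv[0]-K[0,2])/K[0,0],-(uv[1]-K[1,2])/K[1,1],-1])
    return i["pose"][:3,3], i["pose"][:3,:3]@d
def atz(n,uv,z):
    o,d=ray(n,uv); return o+d*(z-o[2])/d[2]
def w(p,X):
    x,y,t=p; X=np.atleast_2d(X); c,s=np.cos(t),np.sin(t)
    return np.stack([x+c*X[:,0]-s*X[:,1],y+s*X[:,0]+c*X[:,1],X[:,2]],1)
E
python3 - <<'E'
from h import *
from scipy.optimize import least_squares
t=lambda a,b:(270+a/5.7,185+b/5.7); s=lambda a,b:(280+a/4.5,200+b/4.5)
obs=[("top",t(68,338),(-.062,.137,.005)),("top",t(663,346),(-.062,-.157,.005)),("top",t(742,110),(.034,-.173,.165)),("top",t(742,253),(-.034,-.173,.165)),
("scene",s(313,537),(-.062,-.157,.003)),("scene",s(490,460),(.062,-.157,.008)),("scene",s(75,205),(-.062,.137,.008)),("scene",s(397,337),(-.034,-.173,.163)),("scene",s(494,303),(.034,-.173,.163))]
f=lambda p:np.concatenate([proj(n,w(p,X))[0]-uv for n,uv,X in obs])
q=least_squares(f,[.6,-.0,0],loss="soft_l1"); print(q.x, f(q.x).reshape(-1,2).round(1))
p=q.x
names={"guide_slide0_top":(0,.1,.124),"cheek":(0,-.09,.114)}
tt=lambda n,uv:print(n,proj(n,w(p,[uv])))
# guide: fold top in the top image c2 (112..158, 75..280)
for uv in [t(155,75),t(150,280),t(112,280),t(545,70),t(552,320)]:
    z=.124 if uv[0]<320 else .114
    P=atz("top",uv,z); c,sn=np.cos(p[2]),np.sin(p[2]); d=P[:2]-p[:2]; print(P.round(4),"stand",(c*d[0]+sn*d[1]).round(4),(-sn*d[0]+c*d[1]).round(4))
for uv in [t(205,190),t(472,190)]:
    P=atz("top",uv,.105);c,sn=np.cos(p[2]),np.sin(p[2]); d=P[:2]-p[:2]; print("roll",(-sn*d[0]+c*d[1]).round(4))
for n in ["(bar)"]: print(w(p,[(0,-.173,.163),(0,.108,.109),(0,.03,.109)]))
E
```

```text
[ 0.45403884  0.01656415 -0.01605051] [[-0.4 -1. ]
 [-1.1 -0.1]
 [ 0.4 -1.3]
 [ 0.2  0.8]
 [-0.9  1. ]
 [ 1.6 -0.9]
 [-1.4  0.7]
 [-1.6  1.5]
 [ 1.6 -0.8]]
[0.5036 0.1036 0.124 ] stand 0.0481 0.0879
[0.4097 0.1048 0.124 ] stand -0.0458 0.0875
[0.4096 0.122  0.124 ] stand -0.0461 0.1047
[ 0.5084 -0.0747  0.114 ] stand 0.0558 -0.0903
[ 0.3935 -0.0776  0.114 ] stand -0.059 -0.0951
roll 0.0646
roll -0.0584
[[ 0.45126222 -0.15641356  0.163     ]
 [ 0.45577222  0.12455024  0.109     ]
 [ 0.45452034  0.04656029  0.109     ]]
```

>>> {"method": "play_rows", "body": {
  "increments": [
    {"dp": [1.0,-1.5,0],"angular": [0,0,-2.5],"claw": -1},
    {"dp": [1.7,-2.8,0],"angular": [0,0,-4.7],"claw": -1},
    {"dp": [1.7,-2.8,0],"angular": [0,0,-4.7],"claw": -1},
    {"dp": [1.7,-2.8,0],"angular": [0,0,-4.7],"claw": -1},
    {"dp": [1.7,-2.8,0],"angular": [0,0,-4.7],"claw": -1},
    {"dp": [1.7,-2.8,0],"angular": [0,0,-4.7],"claw": -1},
    {"dp": [1.7,-2.8,0],"angular": [0,0,-4.7],"claw": -1},
    {"dp": [1.7,-2.8,0],"angular": [0,0,-4.7],"claw": -1}
  ]
}}

```text
clock: 0.82
tcp_pos: [0.3108, 0.4114, 0.248]
eef_rot: [0.0, 0.945, 0.327, -0.0]
force: [0.2, 0.0, 0.5]
grip_width: 0.002
```

>>> {"method": "play_rows", "body": {
  "increments": [
    {"dp": [1.7,-2.8,0],"angular": [0,0,-4.7],"claw": -1},
    {"dp": [1.7,-2.8,0],"angular": [0,0,-4.7],"claw": -1},
    {"dp": [1.7,-2.8,0],"angular": [0,0,-4.7],"claw": -1},
    {"dp": [1.7,-2.8,0],"angular": [0,0,-4.7],"claw": -1},
    {"dp": [1.7,-2.8,0],"angular": [0,0,-4.7],"claw": -1},
    {"dp": [1.7,-2.8,0],"angular": [0,0,-4.7],"claw": -1},
    {"dp": [1.7,-2.8,0],"angular": [0,0,-4.7],"claw": -1},
    {"dp": [1.7,-2.2,0],"angular": [0,0,-4.0],"claw": -1}
  ]
}}

```text
clock: 1.48
tcp_pos: [0.4467, 0.1923, 0.2481]
eef_rot: [0.0, 1.0, 0.01, -0.0]
force: [0.4, -0.1, -0.2]
grip_width: -0.0
```

```bash
python3 - <<'E'
from station import r
import cv2
s=r.get_state();print({k:s[k] for k in["clock","tcp_pos","eef_rot","force","grip_width","qpos"]})
for n in ["scene","top","wrist"]:
    cv2.imwrite(f"pics/{n}1.png",r.get_image(n)[:,:,::-1])
E
```

```text
{'clock': 1.4833, 'tcp_pos': array([0.44673506, 0.19232498, 0.24810365]), 'eef_rot': array([ 1.69178341e-04,  9.99947563e-01,  1.02344113e-02, -3.15689813e-04]), 'force': array([ 0.37445885, -0.11076362, -0.20822455]), 'grip_width': -0.0002456665254819381, 'qpos': array([-0.95645445,  0.06426422,  0.48663585,  2.00050261, -0.03393909,
        1.08522319, -0.43433693])}
```

View pics/scene1.png

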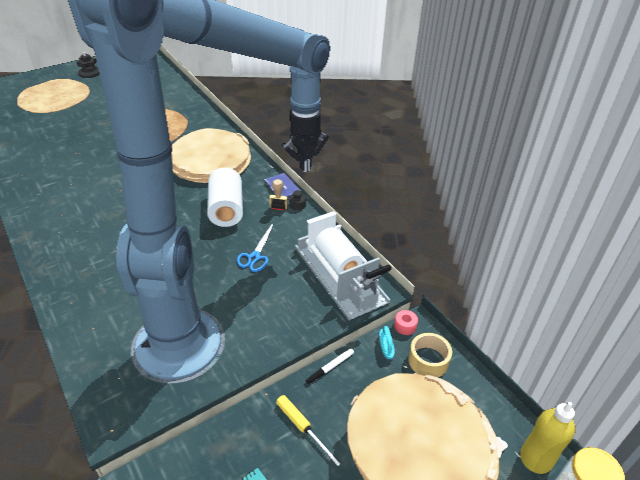

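View pics/wrist1.png

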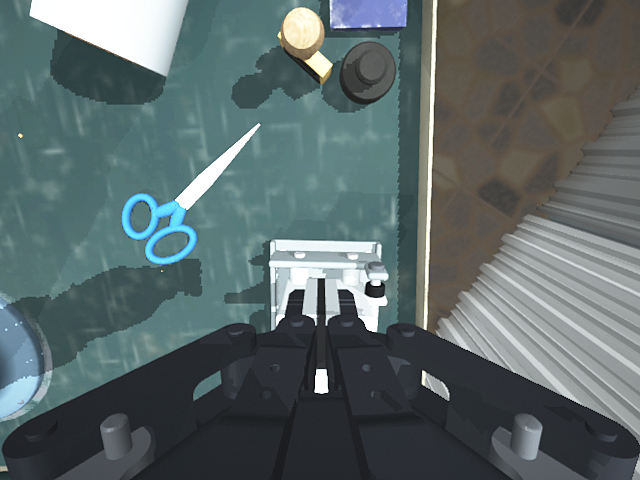

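```bash
python3 - <<'E'
from h import *
p=[.454,.0166,-.016]
for uv,z in [((270,243),.05),((377,243),.05),((382,243),.078),((378,267),.078)]: print(uv,atz("wrist",uv,z).round(4))
for X in [(-.062,.126,.05),(.039,.126,.05),(.062,.126,.078),(.062,.118,.078),(-.042,.102,.124),(.042,.102,.124)]: print(X,w(p,X).round(4),proj("wrist",w(p,X)).round(0))
print(proj("scene",[.4467,.1923,.231]))
E
```

```text
(270, 243) [0.398  0.1669 0.05  ]
(377, 243) [0.5051 0.1691 0.05  ]
(382, 243) [0.5046 0.1771 0.078 ]
(378, 267) [0.5025 0.1537 0.078 ]
(-0.062, 0.126, 0.05) [[0.394  0.1436 0.05  ]] [[267. 265.]]
(0.039, 0.126, 0.05) [[0.495 0.142 0.05 ]] [[365. 268.]]
(0.062, 0.126, 0.078) [[0.518  0.1416 0.078 ]] [[394. 279.]]
(0.062, 0.118, 0.078) [[0.5179 0.1336 0.078 ]] [[393. 287.]]
(-0.042, 0.102, 0.124) [[0.4136 0.1193 0.124 ]] [[277. 323.]]
(0.042, 0.102, 0.124) [[0.4976 0.1179 0.124 ]] [[378. 327.]]
[[305.37147121 169.37031985]]
```

>>> {"method": "play_rows", "body": {
  "increments": [
    {"dp": [0.2,-0.6,-2.5],"angular": [0,0,0],"claw": -1},
    {"dp": [0.2,-0.6,-3.2],"angular": [0,0,0],"claw": -1},
    {"dp": [0.2,-0.5,-3.2],"angular": [0,0,0],"claw": -1},
    {"dp": [0.2,-0.5,-2.5],"angular": [0,0,0],"claw": -1},
    {"dp": [0,0,-1.3],"angular": [0,0,0],"claw": -1},
    {"dp": [0,-1,0],"angular": [0,0,0],"claw": -1},
    {"dp": [0,-1,0],"angular": [0,0,0],"claw": -1},
    {"dp": [0,0,0],"angular": [0,0,0],"claw": -1}
  ]
}}

```text
clock: 2.3
tcp_pos: [0.4547, 0.1512, 0.122]
eef_rot: [0.0, 1.0, 0.012, 0.0]
force: [-0.3, -0.6, -0.3]
grip_width: 0.002
```

```bash
python3 - <<'E'
from station import r
import cv2
a=r.get_image("scene")[:,:,::-1][130:330,220:430]
cv2.imwrite("pics/s2.png",cv2.resize(a,None,fx=3,fy=3,interpolation=cv2.INTER_CUBIC))
E
```

```text
(no output)
```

View pics/s2.png

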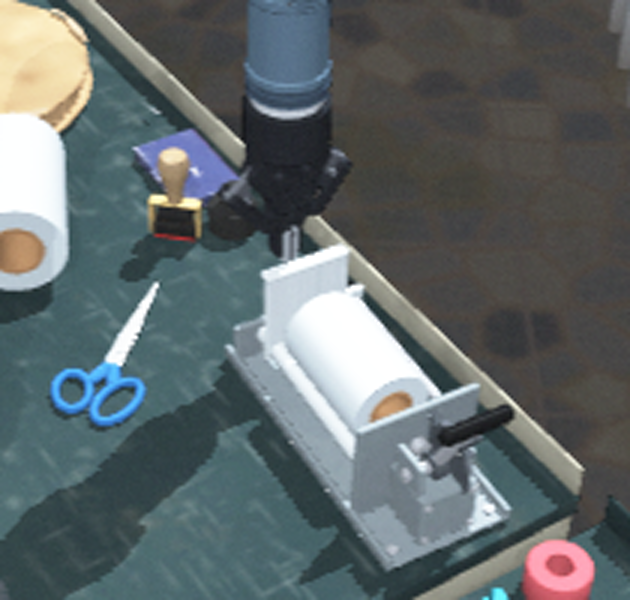

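>>> {"method": "play_rows", "body": {
  "increments": [
    {"dp": [0,-0.6,0],"claw": -1},
    {"dp": [0,-0.6,0],"claw": -1},
    {"dp": [0,-0.5,0],"claw": -1},
    {"dp": [0,-0.5,0],"claw": -1},
    {"dp": [0,-0.5,0],"claw": -1},
    {"dp": [0,-0.5,0],"claw": -1}
  ]
}}

```text
validation failed for argument at $.in...
```

>>> {"method": "play_rows", "body": {
  "increments": [
    {"dp": [0,-0.5,0],"claw": -1},
    {"dp": [0,-0.5,0],"claw": -1},
    {"dp": [0,-0.5,0],"claw": -1},
    {"dp": [0,-0.5,0],"claw": -1}
  ]
}}

```text
validation failed for argument at $.in...
```

>>> {"method": "play_rows", "body": {
  "increments": [
    {"dp": [0,-0.6,0],"angular": [0,0,0],"claw": -1},
    {"dp": [0,-0.6,0],"angular": [0,0,0],"claw": -1},
    {"dp": [0,-0.5,0],"angular": [0,0,0],"claw": -1},
    {"dp": [0,-0.5,0],"angular": [0,0,0],"claw": -1},
    {"dp": [0,-0.5,0],"angular": [0,0,0],"claw": -1},
    {"dp": [0,-0.5,0],"angular": [0,0,0],"claw": -1}
  ]
}}

```text
clock: 2.85
tcp_pos: [0.4547, 0.1228, 0.1219]
eef_rot: [-0.001, 1.0, 0.014, 0.001]
force: [-0.6, 4.2, 2.0]
grip_width: 0.003
```

>>> {"method": "play_rows", "body": {
  "increments": [
    {"dp": [0,-0.5,0],"angular": [0,0,0],"claw": -1},
    {"dp": [0,-0.5,0],"angular": [0,0,0],"claw": -1},
    {"dp": [0,-0.5,0],"angular": [0,0,0],"claw": -1},
    {"dp": [0,-0.4,0],"angular": [0,0,0],"claw": -1}
  ]
}}

```text
clock: 3.18
tcp_pos: [0.4546, 0.1052, 0.1218]
eef_rot: [-0.003, 1.0, 0.013, 0.001]
force: [-2.1, 14.5, 1.8]
grip_width: 0.001
```

```bash
python3 - <<'E'
from station import r
import cv2
a=r.get_image("scene")[:,:,::-1][130:330,220:430]
cv2.imwrite("pics/s3.png",cv2.resize(a,None,fx=3,fy=3,interpolation=cv2.INTER_CUBIC))
s=r.get_state();print({k:s[k] for k in["clock","tcp_pos","eef_rot","force","ft_torque"]})
E
```

```text
{'clock': 3.2333, 'tcp_pos': array([0.4545932 , 0.10480717, 0.12175406]), 'eef_rot': array([-2.49644621e-03,  9.99910675e-01,  1.31207397e-02,  5.06063107e-04]), 'force': array([-0.7376467 ,  9.4223496 ,  2.64544162]), 'ft_torque': array([ 2.03228854,  0.25436963, -0.02753327])}
```

View pics/s3.png

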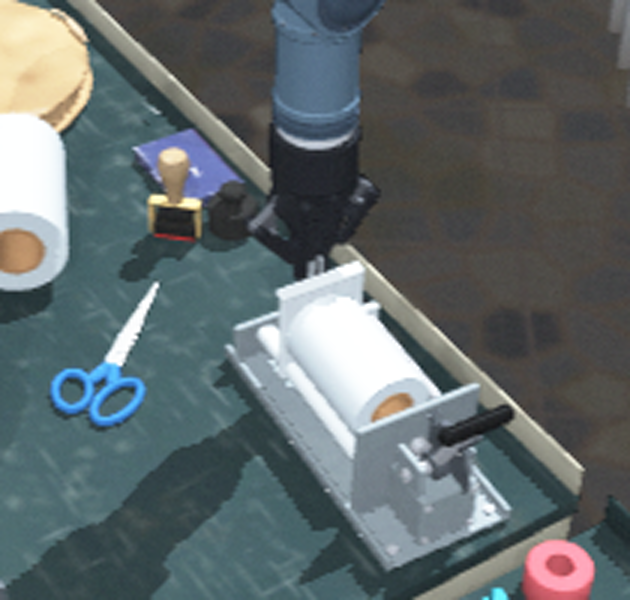

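>>> {"method": "play_rows", "body": {
  "increments": [
    {"dp": [0,-0.3,0],"angular": [0,0,0],"claw": -1},
    {"dp": [0,-0.3,0],"angular": [0,0,0],"claw": -1},
    {"dp": [0,-0.3,0],"angular": [0,0,0],"claw": -1},
    {"dp": [0,-0.3,0],"angular": [0,0,0],"claw": -1},
    {"dp": [0,-0.3,0],"angular": [0,0,0],"claw": -1},
    {"dp": [0,-0.3,0],"angular": [0,0,0],"claw": -1},
    {"dp": [0,-0.3,0],"angular": [0,0,0],"claw": -1},
    {"dp": [0,-0.3,0],"angular": [0,0,0],"claw": -1}
  ]
}}

```text
clock: 3.9
tcp_pos: [0.4543, 0.0832, 0.1217]
eef_rot: [-0.003, 1.0, 0.015, 0.0]
force: [-1.9, 14.0, 2.3]
grip_width: -0.0
```

>>> {"method": "play_rows", "body": {
  "increments": [
    {"dp": [0,-0.2,0],"angular": [0,0,0],"claw": -1},
    {"dp": [0,-0.2,0],"angular": [0,0,0],"claw": -1}
  ]
}}

```text
clock: 4.07
tcp_pos: [0.4544, 0.0791, 0.1218]
eef_rot: [-0.003, 1.0, 0.014, 0.0]
force: [-1.9, 13.4, 3.3]
grip_width: 0.0
```

>>> {"method": "play_rows", "body": {
  "increments": [
    {"dp": [0,-0.2,0],"angular": [0,0,0],"claw": -1},
    {"dp": [0,-0.2,0],"angular": [0,0,0],"claw": -1}
  ]
}}

```text
clock: 4.23
tcp_pos: [0.4543, 0.0752, 0.1218]
eef_rot: [-0.003, 1.0, 0.014, 0.0]
force: [-1.7, 13.4, 3.5]
grip_width: -0.001
```

>>> {"method": "play_rows", "body": {
  "increments": [
    {"dp": [0,-0.2,0],"angular": [0,0,0],"claw": -1}
  ]
}}

```text
clock: 4.32
tcp_pos: [0.4543, 0.0732, 0.1218]
eef_rot: [-0.003, 1.0, 0.015, 0.0]
force: [-2.3, 13.3, 3.4]
grip_width: 0.003
```

>>> {"method": "play_rows", "body": {
  "increments": [
    {"dp": [0,-0.15,0],"angular": [0,0,0],"claw": -1}
  ]
}}

```text
clock: 4.4
tcp_pos: [0.4543, 0.0718, 0.1218]
eef_rot: [-0.003, 1.0, 0.014, 0.0]
force: [-1.0, 17.3, 3.0]
grip_width: 0.002
```

>>> {"method": "play_rows", "body": {
  "increments": [
    {"dp": [0,-0.1,0],"angular": [0,0,0],"claw": -1}
  ]
}}

```text
clock: 4.48
tcp_pos: [0.4543, 0.0718, 0.1218]
eef_rot: [-0.004, 1.0, 0.014, 0.0]
force: [-1.9, 16.6, 3.1]
grip_width: 0.003
```

>>> {"method": "play_rows", "body": {
  "increments": [
    {"dp": [0,0,0],"angular": [0,0,0],"claw": -1}
  ]
}}

```text
clock: 4.57
tcp_pos: [0.4543, 0.0718, 0.1218]
eef_rot: [-0.004, 1.0, 0.015, 0.0]
force: [-1.6, 15.9, 3.0]
grip_width: -0.003
```

>>> {"method": "play_rows", "body": {
  "increments": [
    {"dp": [0,-0.15,0],"angular": [0,0,0],"claw": -1},
    {"dp": [0,0,0],"angular": [0,0,0],"claw": -1}
  ]
}}

```text
clock: 4.73
tcp_pos: [0.4542, 0.0718, 0.1218]
eef_rot: [-0.005, 1.0, 0.015, 0.0]
force: [-1.6, 17.7, 2.7]
grip_width: -0.0
```

```bash
python3 - <<'E'
from station import r
import cv2
a=r.get_image("scene")[:,:,::-1][130:330,220:430]
cv2.imwrite("pics/s4.png",cv2.resize(a,None,fx=3,fy=3,interpolation=cv2.INTER_CUBIC))
E
```

```text
(no output)
```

View pics/s4.png

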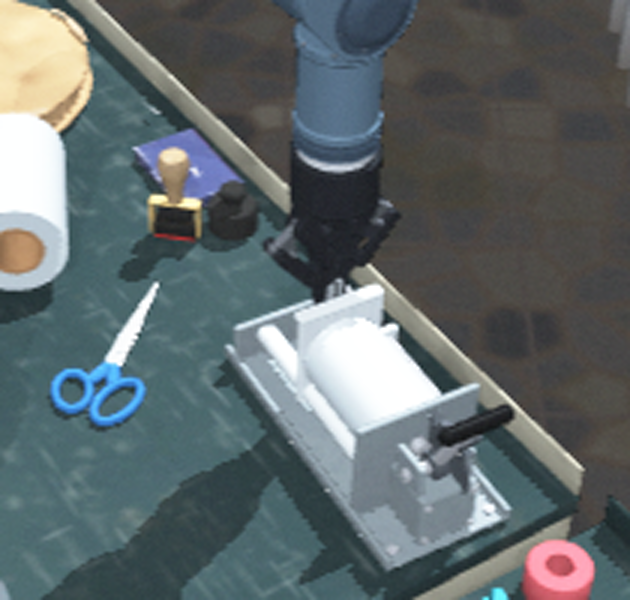

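>>> {"method": "play_rows", "body": {
  "increments": [
    {"dp": [0,1,0],"angular": [0,0,0],"claw": -1},
    {"dp": [0,2,0],"angular": [0,0,0],"claw": -1},
    {"dp": [0,1,2],"angular": [0,0,0],"claw": -1},
    {"dp": [0,0,3.5],"angular": [0,0,0],"claw": -1},
    {"dp": [0,0,3.5],"angular": [0,0,0],"claw": -1},
    {"dp": [0,0,3],"angular": [0,0,0],"claw": -1},
    {"dp": [0,0,2],"angular": [0,0,0],"claw": -1},
    {"dp": [0,0,0],"angular": [0,0,0],"claw": -1}
  ]
}}

```text
clock: 5.45
tcp_pos: [0.4576, 0.1023, 0.2653]
eef_rot: [-0.001, 1.0, 0.012, 0.004]
force: [1.2, 0.5, 0.4]
grip_width: 0.003
```

>>> {"method": "play_rows", "body": {
  "increments": [
    {"dp": [0,-2,0],"angular": [0,0,0],"claw": -1},
    {"dp": [0,-3,0],"angular": [0,0,0],"claw": -1},
    {"dp": [0,-3,0],"angular": [0,0,0],"claw": -1},
    {"dp": [0,-3,0],"angular": [0,0,0],"claw": -1},
    {"dp": [0,-3,0],"angular": [0,0,0],"claw": -1},
    {"dp": [0,-3,0],"angular": [0,0,0],"claw": -1},
    {"dp": [0,-3,0],"angular": [0,0,0],"claw": -1},
    {"dp": [0,-3,0],"angular": [0,0,0],"claw": -1}
  ]
}}

```text
clock: 6.12
tcp_pos: [0.4521, -0.1292, 0.2595]
eef_rot: [0.001, 1.0, 0.012, -0.002]
force: [0.4, -0.1, 0.3]
grip_width: 0.003
```

>>> {"method": "play_rows", "body": {
  "increments": [
    {"dp": [0,-3,0],"angular": [0,0,0],"claw": -1},
    {"dp": [0,-3,0],"angular": [0,0,0],"claw": -1},
    {"dp": [0,-2.5,0],"angular": [0,0,0],"claw": -1},
    {"dp": [0,-1.5,0],"angular": [0,0,0],"claw": -1},
    {"dp": [0,0,0],"angular": [0,0,0],"claw": -1},
    {"dp": [0,0,0],"angular": [0,0,0],"claw": -1}
  ]
}}

```text
clock: 6.62
tcp_pos: [0.4521, -0.2277, 0.2598]
eef_rot: [0.001, 1.0, 0.011, -0.002]
force: [-0.0, 0.6, -0.1]
grip_width: 0.002
```

```bash
python3 - <<'E'
from station import r
import cv2
for n in ["scene","top"]:
    cv2.imwrite(f"pics/{n}5.png",r.get_image(n)[:,:,::-1])
s=r.get_state();print({k:s[k] for k in["clock","tcp_pos","eef_rot","force","qpos"]})
a=cv2.imread("pics/top5.png")[185:260,270:410]
cv2.imwrite("pics/c5.png",cv2.resize(a,None,fx=5.7,fy=5.7,interpolation=cv2.INTER_CUBIC))
a=cv2.imread("pics/scene5.png")[180:330,250:420]
cv2.imwrite("pics/d5.png",cv2.resize(a,None,fx=4,fy=4,interpolation=cv2.INTER_CUBIC))
E
```

```text
{'clock': 6.7167, 'tcp_pos': array([ 0.45336994, -0.22514486,  0.26009573]), 'eef_rot': array([-1.96528175e-04,  9.99910872e-01,  1.32803944e-02, -1.35663428e-03]), 'force': array([ 0.16878137, -0.87517143, -0.31064572]), 'qpos': array([-0.4694745 ,  0.12059477,  0.91858971,  1.95656119, -0.10566071,
        1.11644049,  0.51891915])}
```

View pics/c5.png

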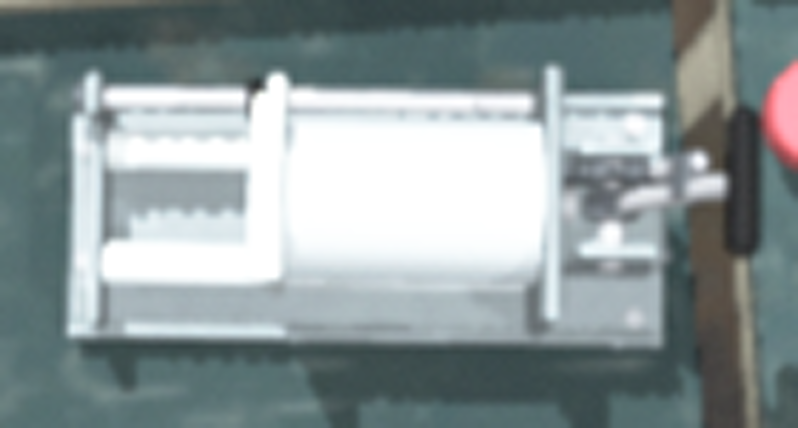

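View pics/d5.png

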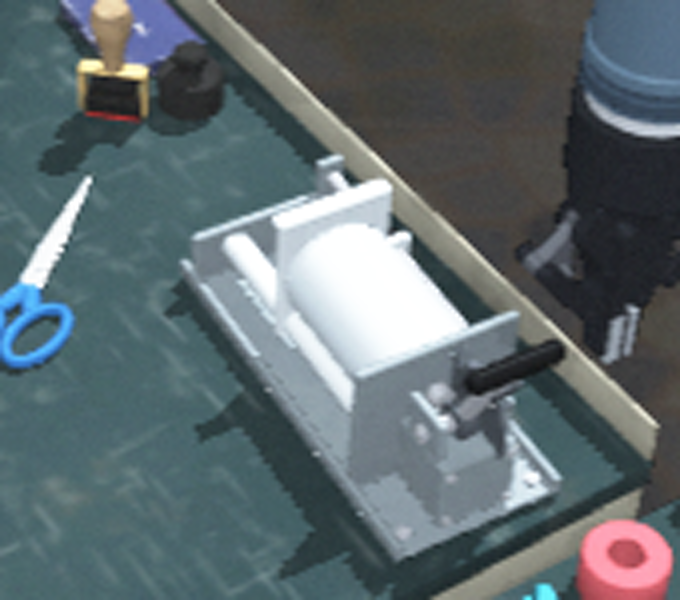

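>>> {"method": "play_rows", "body": {
  "increments": [
    {"dp": [0,0,-2],"angular": [0,0,0],"claw": -1},
    {"dp": [0,0,-3],"angular": [0,0,0],"claw": -1},
    {"dp": [0,0,-3],"angular": [0,0,0],"claw": -1},
    {"dp": [0,0,-1.4],"angular": [0,0,0],"claw": -1},
    {"dp": [0,1,0],"angular": [0,0,0],"claw": -1},
    {"dp": [0,1,0],"angular": [0,0,0],"claw": -1},
    {"dp": [0,1,0],"angular": [0,0,0],"claw": -1},
    {"dp": [0,0.5,0],"angular": [0,0,0],"claw": -1}
  ]
}}

```text
clock: 7.38
tcp_pos: [0.4542, -0.1878, 0.1665]
eef_rot: [-0.001, 1.0, 0.015, -0.001]
force: [-0.3, -0.4, -0.8]
grip_width: -0.003
```

>>> {"method": "play_rows", "body": {
  "increments": [
    {"dp": [0,0.5,0],"angular": [0,0,0],"claw": -1},
    {"dp": [0,0.5,0],"angular": [0,0,0],"claw": -1}
  ]
}}

```text
clock: 7.55
tcp_pos: [0.4544, -0.1798, 0.1672]
eef_rot: [-0.0, 1.0, 0.014, -0.0]
force: [-0.7, 0.0, 0.5]
grip_width: 0.001
```

>>> {"method": "play_rows", "body": {
  "increments": [
    {"dp": [0,0.5,0],"angular": [0,0,0],"claw": -1},
    {"dp": [0,0.5,0],"angular": [0,0,0],"claw": -1}
  ]
}}

```text
clock: 7.72
tcp_pos: [0.4547, -0.1716, 0.1677]
eef_rot: [0.001, 1.0, 0.013, 0.001]
force: [-0.9, -5.2, 3.8]
grip_width: 0.0
```

```bash
python3 - <<'E'
from station import r
import cv2
a=r.get_image("scene")[:,:,::-1][180:330,270:440]
cv2.imwrite("pics/s6.png",cv2.resize(a,None,fx=4,fy=4,interpolation=cv2.INTER_CUBIC))
E
```

```text
(no output)
```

View pics/s6.png

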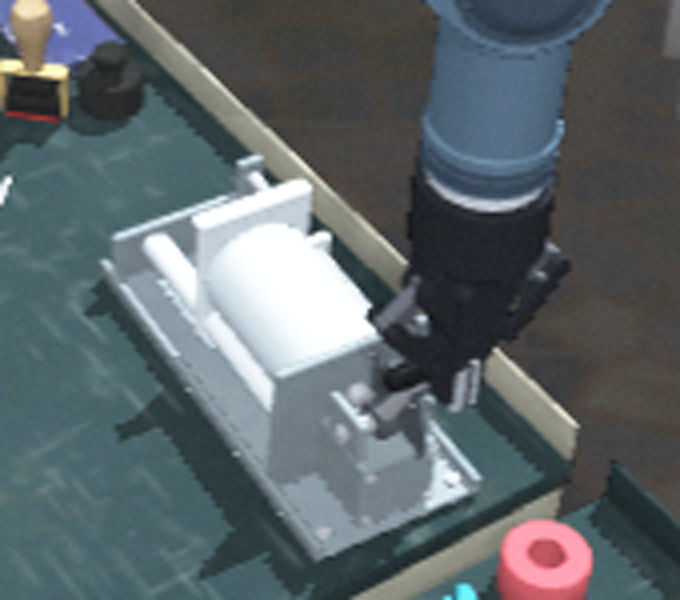

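>>> {"method": "play_rows", "body": {
  "increments": [
    {"dp": [0,0.5,0],"angular": [0,0,0],"claw": -1},
    {"dp": [0,0.5,0],"angular": [0,0,0],"claw": -1},
    {"dp": [0,0.5,0],"angular": [0,0,0],"claw": -1},
    {"dp": [0,0.5,0],"angular": [0,0,0],"claw": -1}
  ]
}}

```text
clock: 8.1
tcp_pos: [0.4556, -0.1618, 0.1707]
eef_rot: [0.007, 1.0, 0.009, 0.003]
force: [-0.3, -6.1, 5.3]
grip_width: -0.001
```

>>> {"method": "play_rows", "body": {
  "increments": [
    {"dp": [0,0.5,0],"angular": [0,0,0],"claw": -1},
    {"dp": [0,0.5,0],"angular": [0,0,0],"claw": -1},
    {"dp": [0,0.5,0],"angular": [0,0,0],"claw": -1},
    {"dp": [0,0.5,0],"angular": [0,0,0],"claw": -1}
  ]
}}

```text
clock: 8.43
tcp_pos: [0.4546, -0.1308, 0.1676]
eef_rot: [-0.0, 1.0, 0.012, 0.0]
force: [-0.0, -0.1, 1.1]
grip_width: 0.001
```

>>> {"method": "play_rows", "body": {
  "increments": [
    {"dp": [0,0.5,0],"angular": [0,0,0],"claw": -1},
    {"dp": [0,0.5,0],"angular": [0,0,0],"claw": -1},
    {"dp": [0,0.5,0],"angular": [0,0,0],"claw": -1},
    {"dp": [0,0.5,0],"angular": [0,0,0],"claw": -1}
  ]
}}

```text
clock: 8.77
tcp_pos: [0.454, -0.1131, 0.167]
eef_rot: [0.003, 1.0, 0.013, 0.0]
force: [0.5, -12.7, -3.1]
grip_width: -0.001
```

>>> {"method": "play_rows", "body": {
  "increments": [
    {"dp": [0,0.4,0],"angular": [0,0,0],"claw": -1},
    {"dp": [0,0.4,0],"angular": [0,0,0],"claw": -1}
  ]
}}

```text
clock: 8.93
tcp_pos: [0.4538, -0.1082, 0.1669]
eef_rot: [0.004, 1.0, 0.012, 0.001]
force: [1.7, -8.6, -5.0]
grip_width: 0.002
```

>>> {"method": "play_rows", "body": {
  "increments": [
    {"dp": [0,0.3,0],"angular": [0,0,0],"claw": -1},
    {"dp": [0,0,0],"angular": [0,0,0],"claw": -1}
  ]
}}

```text
clock: 9.1
tcp_pos: [0.4537, -0.1017, 0.1667]
eef_rot: [0.002, 1.0, 0.013, -0.0]
force: [0.9, -4.0, -1.2]
grip_width: -0.003
```

```bash
python3 - <<'E'
from station import r
import cv2
a=r.get_image("scene")[:,:,::-1][180:330,270:440]
cv2.imwrite("pics/s7.png",cv2.resize(a,None,fx=4,fy=4,interpolation=cv2.INTER_CUBIC))
E
```

```text
(no output)
```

View pics/s7.png

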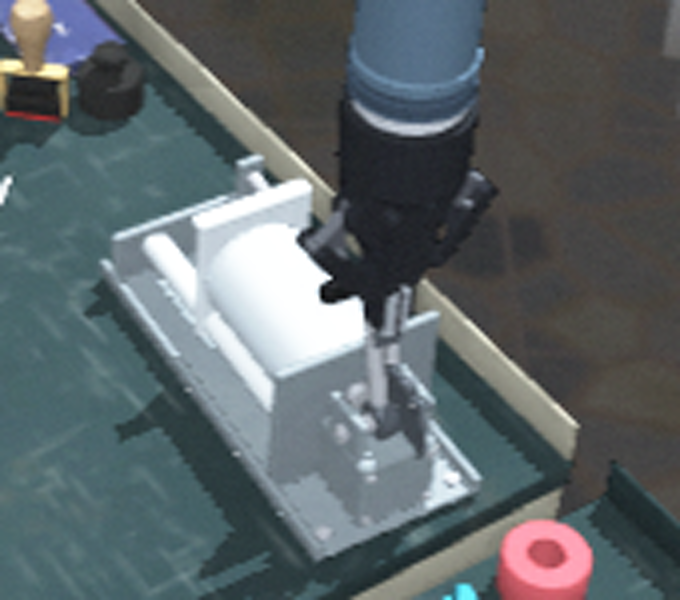

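>>> {"method": "play_rows", "body": {
  "increments": [
    {"dp": [0,0.4,0],"angular": [0,0,0],"claw": -1},
    {"dp": [0,0.3,0],"angular": [0,0,0],"claw": -1}
  ]
}}

```text
clock: 9.32
tcp_pos: [0.4535, -0.0933, 0.1668]
eef_rot: [0.001, 1.0, 0.013, -0.001]
force: [0.9, -3.5, -1.8]
grip_width: 0.005
```

>>> {"method": "play_rows", "body": {
  "increments": [
    {"dp": [0,0.3,0],"angular": [0,0,0],"claw": -1},
    {"dp": [0,0,0],"angular": [0,0,0],"claw": -1}
  ]
}}

```text
clock: 9.48
tcp_pos: [0.4541, -0.0875, 0.167]
eef_rot: [-0.001, 1.0, 0.014, -0.001]
force: [0.2, 1.0, -0.5]
grip_width: -0.001
```

```bash
python3 - <<'E'
from station import r
import cv2
a=r.get_image("scene")[:,:,::-1][180:330,270:440]
cv2.imwrite("pics/s8.png",cv2.resize(a,None,fx=4,fy=4,interpolation=cv2.INTER_CUBIC))
E
```

```text
(no output)
```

View pics/s8.png

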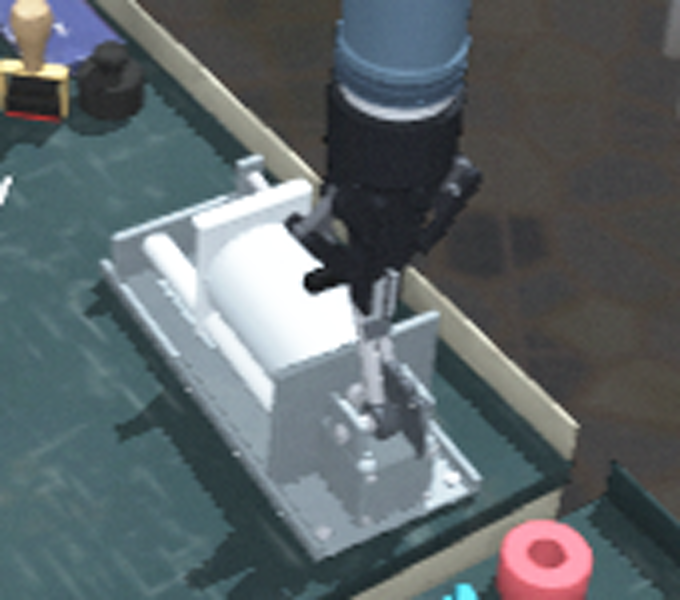

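>>> {"method": "play_rows", "body": {
  "increments": [
    {"dp": [0,-1.5,0],"angular": [0,0,0],"claw": -1},
    {"dp": [0,-3,0],"angular": [0,0,0],"claw": -1},
    {"dp": [0,-3,1],"angular": [0,0,0],"claw": -1},
    {"dp": [0,-3,3],"angular": [0,0,0],"claw": -1},
    {"dp": [0,-3,3],"angular": [0,0,0],"claw": -1},
    {"dp": [0,-2,3],"angular": [0,0,0],"claw": -1},
    {"dp": [0,-1,1],"angular": [0,0,0],"claw": -1},
    {"dp": [0,0,0],"angular": [0,0,0],"claw": -1}
  ]
}}

```text
clock: 10.2
tcp_pos: [0.4559, -0.2569, 0.2795]
eef_rot: [0.001, 1.0, 0.011, 0.003]
force: [-0.4, -0.3, 0.8]
grip_width: -0.004
```

```bash
python3 - <<'E'
from h import *
import cv2
for n in ["scene","top"]:
    cv2.imwrite(f"pics/{n}9.png",r.get_image(n)[:,:,::-1])
s=r.get_state();print({k:s[k] for k in["clock","tcp_pos","force"]})
a=cv2.imread("pics/top9.png")[185:260,270:410]
cv2.imwrite("pics/c9.png",cv2.resize(a,None,fx=5.7,fy=5.7,interpolation=cv2.INTER_CUBIC))
a=cv2.imread("pics/scene9.png")[180:330,250:420]
cv2.imwrite("pics/d9.png",cv2.resize(a,None,fx=4,fy=4,interpolation=cv2.INTER_CUBIC))
p=[.454,.0166,-.016]
for y,z in[(-.077,.163),(-.097,.171),(-.125,.175)]:
  print("bar pred",[((proj("top",w(p,[(x,y,z)]))[0]-[270,185])*5.7).round() for x in(-.034,.034)],[((proj("scene",w(p,[(x,y,z)]))[0]-[250,180])*4).round() for x in(-.034,.034)])
E
```

```text
{'clock': 10.3, 'tcp_pos': array([ 0.45437949, -0.25196731,  0.2752609 ]), 'force': array([-0.57697991,  0.68319791, -0.73787029])}
bar pred [array([521., 253.]), array([524.,  99.])] [array([381., 282.]), array([477., 246.])]
bar pred [array([569., 252.]), array([571.,  97.])] [array([399., 293.]), array([496., 256.])]
bar pred [array([635., 253.]), array([637.,  97.])] [array([424., 318.]), array([522., 280.])]
```

View pics/c9.png

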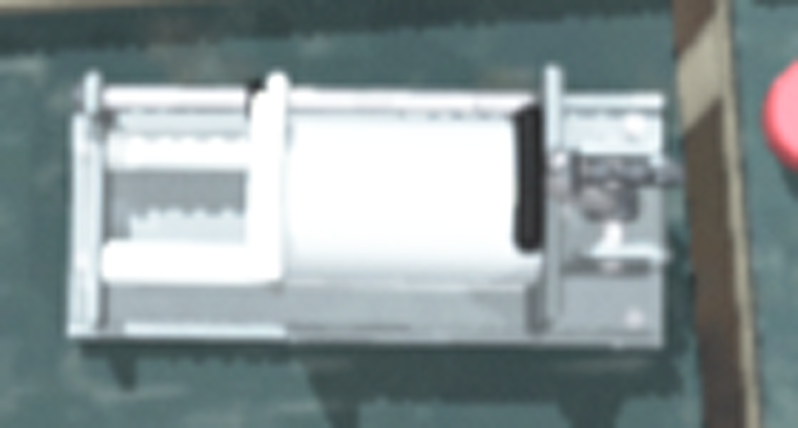

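View pics/d9.png

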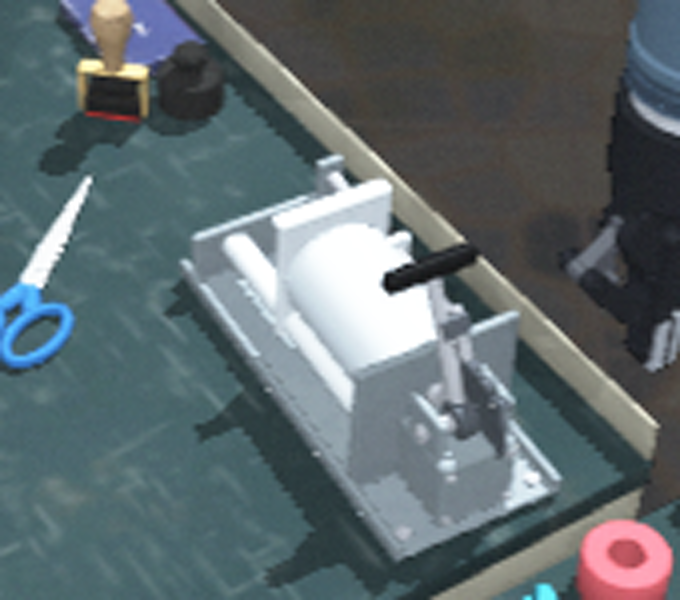

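View pics/scene9.png

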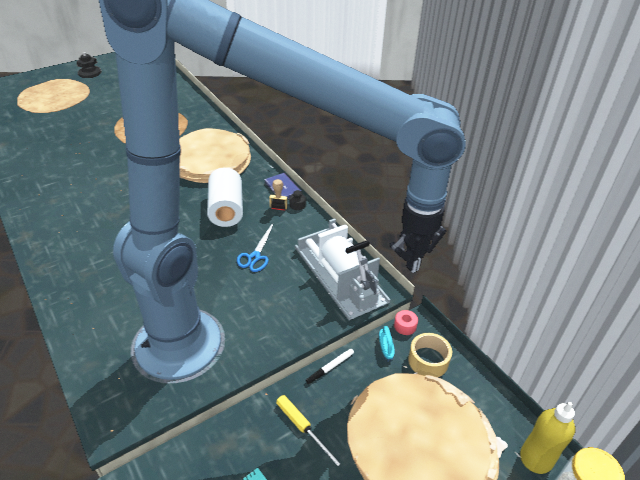

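```bash
python3 -c "
from station import r
print(r.close_job())"
```

```text
the job is handed in; nothing more can be done
None
```

The unwinder is put away and the job was handed in at about 10.3 s of the 48 s allowed.

- **Guide and roll:** I pushed the guide by its fold with shut fingers until the roll stopped firmly at the brake cheek. The fingers stopped moving at y = 0.0718 m while the push rose to about 17.7 N. The top view put the slide at about 0.072 against a nominal 0.070. In the pictures the guide and cheek are against the roll ends, and the roll is down in its cradle.
- **Lever:** I then pushed the lever from free through drag and past the second hump. The contact force dropped away there. After I backed the arm off, the bar stayed over the cheek.
- **One small disagreement:** the bar appeared about 1 px (roughly 2.5 mm) short of the predicted locked position in the top view. That is close to the calibration error of about 2 mm and well past the snap point, so I took it as locked.
- **Other things:** the bystanders visible in the last pictures looked unmoved, checked by eye only. The highest force in any reading was about 18 N, and the arm was clear of everything with no contact force at hand-in.

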